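# Lock out the saw's isolator before a blade change

## Robot

A 6-joint arm with a two-finger parallel gripper is mounted at the origin on a cart in front of the work surface, level with it; the furniture and walls round the work are solid. World frame = base frame: x ahead of the robot, y to its left, z up, the work surface at z = 0. Lengths are in m, angles in degrees, forces in N, time in s.
With the tool pointing down it reaches from about 0.375 to 0.9 m from the base axis. Payload 3.1 kg.
Tool frame: the origin (TCP) lies between the finger pads; the fingertips stand 11 mm ahead of it and the grasp point (between the pads) lies 8 mm behind it; x points along the fingers, y is the direction in which the jaws open and shut, and the axes are right-handed (so a half turn about x gives the same grasp; the last joint's range is limited). The gripper opens to 87 mm and grips with 3 to 60 N. Pads are 19 mm wide; open, the fingers measure 117 mm over their backs; the gripper's body (75 mm by 190 mm) begins 51 mm behind the grasp point.
Start: joints at [-86.946, 30.224, 82.088, -0, 67.689, -10.227], TCP at [0.144, -0.608, 0.234] pointing down, gripper open.
Joint ranges: [-176.69, 176.69], [-43.24, 126.21], [12.49, 139.97], [-82, 262], [0, 151.66], [-163.58, 163.58]. Speed limits (degrees/s): [159.86, 159.86, 180, 180, 180, 180].

## Interface

Orientations are given as a 3x3 rotation matrix whose columns are the frame's x, y, z axes.
In Python, from rig import bot gives the robot as it stands.
- The arm moves only by the shell command python3 -m inch 'ROWS' [OPENING]. ROWS is a JSON object of lists of equal length, an entry for each row: "dp": the shift along the tool's x, y, z in mm, a list of three; "yaw": the turn about the tool's x in degrees. In form: {"dp": [[tx, ty, tz], ...], "yaw": [yaw, ...]}. A call has 1 to 20 rows; each row shifts and turns the commanded pose from where the row before left it, along the tool's axes as they then stand; what a row does not reach is not made up. A row lasts 1/12 s, in which the tool goes at most 41.7 mm and 7.16 degrees, less where a joint would pass 70% of its speed; a pose out of reach is approached as far as the arm can. A call is refused whole if a number of a shift passes 41.7 or a number of a turn 7.16, either way. A call with a gripper value outside its range is refused whole. OPENING is the finger opening in mm, from 0 to 87, set as the call begins (- or left out, the last holds). The fingers move at their own pace and stop on an object; the grip force is fixed at half the most. Time passes only in rows, so rows that do not move let the fingers close. It gives the time, the measured TCP pose, the force and the opening at its end, in the units of the state.
- bot.read_state(): the state, without advancing time (a new reading comes with each control period).
- bot.capture(name): name is "scene" or "side" or "wrist"; returns a dict with "color" (480x640x3 uint8, red, green, blue), "intrinsics" (3x3 intrinsics, pixels), "k1" (the pictures are not rectified: a ray, as slopes to the right and down, at radius r is drawn at 1 + k1 r^2 times it, then the intrinsics apply), "pose" (4x4, takes a point from camera to world coordinates). Camera axes: x right, y down, z forward; pixel columns grow to the right and rows downward; lengths in m; the calibration is good to about 2 mm. A picture is of the moment at which its call begins. There is no depth.
- bot.hand_in(): hands the job in, once; it reports no verdict.
The state is a dict: "time_s": time; "joint_positions": joint angles; "qvel": joint speeds; "tau": joint torques, N m; "position": TCP position; "tcp_rot": TCP orientation; "force": force on the tool from outside, world axes, zero at the start; "moment": the same for the moment, N m; "opening": opening from 0.0 (shut) to 1.0 (fully open).
Only numpy, scipy, OpenCV 4.12 (cv2) and the standard library are available. Lean on these libraries where they do the work, as an engineer would, in place of code of your own. Each camera call takes 0.05 s, during which the arm holds its last target.

## Task

Lock out the saw: first move the ribbon reel well clear of the circle that the end of the isolator's long lever can reach, leaving it flat on the table. Then turn the lever a quarter turn clockwise from on to off, so that it drops into its detent without ever touching the reel, and after that run the locking slide fully home. Leave the small isolator switched as it is, and leave the glue bottle, the tack tin and the oval wooden box standing where they are.

Things in the scene. Friction and masses are not known exactly. Their poses are not given: they have to be found in the camera images.
- isolator: The saw's isolator, screwed down: round grey housing 100 mm across, top at 26 mm; low lugs and a gland reach 80 mm from the axis at its (+x,-y), (-x,+y) and (-x,-y) diagonals, under 28 mm high. Origin: on the lever's axis at table height. The lever points along +y when on, +x when off. An aluminium rail (76 x 20 mm, top at 34 mm) lies along x at y = +28 mm and carries the locking slide.
- lever (a joint): Angle of the long lever, rad: 0 = on (along the isolator's +y), 1.571 = off (along its +x), growing clockwise from above; end stops there. An over-centre detent holds it at either end: it resists with about 0.35 N m at first, less and less to half way (0.785); soon past that it snaps over to the other end by itself. It may be pushed from the side or gripped.
- lever_grip (a point): Middle of the grey paddle at the lever's end, 107.5 mm from the axis, 45 mm above the table. Paddle: 14 mm thick (the way it swings), 90 to 125 mm from the axis, 12 to 72 mm above the table; so the lever's end reaches 125 mm. A bar 14 mm wide, 39 to 51 mm above the table, joins it to a 34 mm round hub with its top at 60 mm.
- lock_slide (a joint): Travel of the locking slide, m: 0 = open, 0.050 = fully home (end stop). It moves along the isolator's +x, takes about 2 N and stays where it is left. It starts at 0 to 0.008. Home, its block stands beside the lever's bar at off; while the lever is on, the bar lies across its way, so it is not to be moved before.
- slide_post (a point): Middle of the upright steel post of the locking slide (12 mm diameter, 54 to 82 mm above the table; this point is at 70 mm). The post stands on a steel block 22 mm long (x) by 13 mm wide, 35 to 55 mm above the table. Open, it is at x = -26 mm, y = +28 mm in the isolator's frame; home, at x = +24 mm, y = +28 mm.
- reel: Flat ribbon reel with pale flanges and a jute-coloured ribbon, 104 mm diameter, 34 mm high, about 0.25 kg, solid to the touch and too wide to grip, lying flat in the lever's way between on and off. Origin: centre of its underside. Clear of the lever when its centre is more than 180 mm from the isolator's axis.
- glue_bottle: Glue bottle, 55 mm diameter, body 112 mm high, with a nozzle to 160 mm; stands upright. Origin: centre of its underside. To be left alone.
- tack_tin: Open round tin of tacks, 55 mm diameter, 21 mm high. Origin: centre of its underside. To be left alone.
- oval_box: Small closed oval wooden box, 64 mm (x) by 86 mm (y), 42 mm high. Origin: about the centre of its underside. To be left alone.
- small_isolator: A second, smaller isolator on the grey iron part of the table: round housing 80 mm diameter, 30 mm high, with a short black bar knob and no locking slide. Origin: centre of its underside. To be left alone.
- small_knob (a joint): Angle of the small isolator's knob, rad: 0 = on, as it starts; 1.571 = off. To be left alone.
Things that resemble listed ones, but are neither listed nor needed, are in the scene too. There is more than one size of the reel; the one meant has the size given above.

How it is judged:
By the outcome, as a careful person would: the job done as asked, in the order asked, and still so for the second after the job is handed in, with the robot touching nothing.
It also fails if it takes over 61 s, if anything falls off the work surface, if the arm or the gripper's body presses on something with over 40 N, if the wrist force passes 120 N, or if a joint passes its speed limit or range.

## Working session

There is one attempt and no reset: what is moved stays moved. The work goes in short steps, Python scripts to look and compute and a shell command to move; the robot and the scene stay as the last step left them, time stands still between calls to the robot, and variables do not carry over. Pictures are saved under pics/ and viewed, and the job is handed in when it is done.

```bash
mkdir -p pics; ls; cat > h.py <<'E'
import numpy as np, cv2
from rig import bot
def cap(n,f):
    c=bot.capture(n); np.savez('pics/'+f+'.npz',**{k:np.array(c[k]) for k in c}); cv2.imwrite('pics/'+f+'.png',c['color'][:,:,::-1]); return c
def load(f): return dict(np.load('pics/'+f+'.npz'))
def ray(c,u,v):
    K=c['intrinsics']; k1=float(c['k1']); d=np.array([(u-K[0,2])/K[0,0],(v-K[1,2])/K[1,1]]); s=d.copy()
    for _ in range(30): s=d/(1+k1*(s@s))
    P=c['pose']; return P[:3,3],P[:3,:3]@np.array([s[0],s[1],1])
def hit(c,u,v,z):
    o,d=ray(c,u,v); return o+d*(z-o[2])/d[2]
def proj(c,p):
    P=c['pose']; q=P[:3,:3].T@(np.array(p)-P[:3,3]); s=q[:2]/q[2]; s=s*(1+float(c['k1'])*(s@s)); K=c['intrinsics']
    return np.array([K[0,0]*s[0]+K[0,2],K[1,1]*s[1]+K[1,2]])
def crop(f,x0,y0,x1,y1,k,out):
    im=cv2.imread('pics/'+f+'.png')[y0:y1,x0:x1]; cv2.imwrite('pics/'+out+'.png',cv2.resize(im,None,fx=k,fy=k,interpolation=cv2.INTER_CUBIC))
E
python3 -c "
from h import *
for n in ['scene','side','wrist']:
    c=cap(n,n+'0'); print(n,c['pose'].round(3).tolist(),c['k1'],c['intrinsics'][0,0])
s=bot.read_state(); print(s)
"
```

```text
pics
scene [[-0.885, -0.223, 0.409, 0.079], [-0.466, 0.394, -0.792, 0.647], [0.015, -0.892, -0.452, 0.514], [0.0, 0.0, 0.0, 1.0]] -0.05244380962206008 468.9996364691012
side [[0.977, -0.11, 0.18, 0.254], [-0.21, -0.408, 0.889, -1.271], [-0.025, -0.906, -0.422, 0.625], [0.0, 0.0, 0.0, 1.0]] -0.08889547588564878 550.3387332161311
wrist [[0.23, -0.934, -0.274, 0.219], [-0.973, -0.221, -0.063, -0.59], [-0.002, 0.281, -0.96, 0.383], [0.0, 0.0, 0.0, 1.0]] -0.07375184085037009 381.41397964239326
{'time_s': 0.15, 'joint_positions': array([-8.69471720e+01,  3.02679406e+01,  8.21393263e+01, -1.40657561e-03,
        6.76885341e+01, -1.02269678e+01]), 'qvel': array([-0.11463555, -0.17733876, -0.06533652, -0.02750925,  0.06924869,
        0.05585565]), 'tau': array([ 2.91147644e-04, -4.40429127e+01, -1.76842350e+01,  6.33584918e-02,
        5.52062981e-02, -1.06136620e-04]), 'position': array([ 0.14356299, -0.60773479,  0.23278453]), 'tcp_rot': array([[-1.11726667e-04,  2.29715550e-01, -9.73257804e-01],
       [ 1.66845985e-03, -9.73256413e-01, -2.29715413e-01],
       [-9.99998602e-01, -1.64950691e-03, -2.74532475e-04]]), 'force': array([0.02861463, 0.16925679, 0.2694779 ]), 'moment': array([0.06991368, 0.01128444, 0.04229878]), 'opening': 1.0011390985329736}
```

View pics/scene0.png

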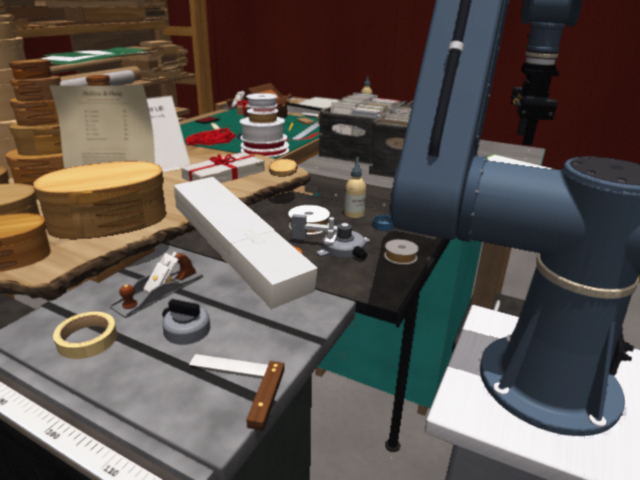

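View pics/side0.png

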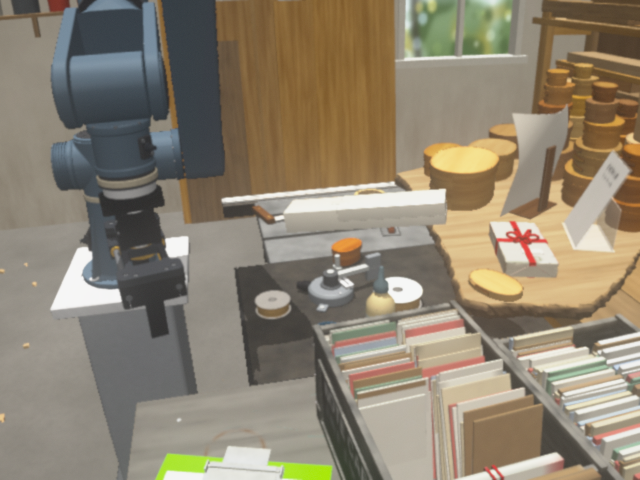

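View pics/wrist0.png

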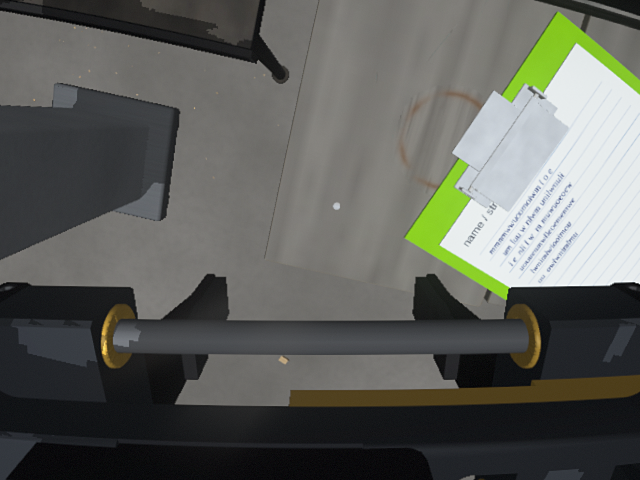

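The scene shows the isolator near (345,238), a white reel at (308,215), a smaller reel at (400,250), and a white fence at (245,240). I'll enlarge these.

```bash
python3 -c "
from h import *
crop('scene0',270,160,450,290,4.4,'s1'); crop('side0',230,220,440,350,3.8,'s2')"
```

```text
(no output)
```

View pics/s1.png

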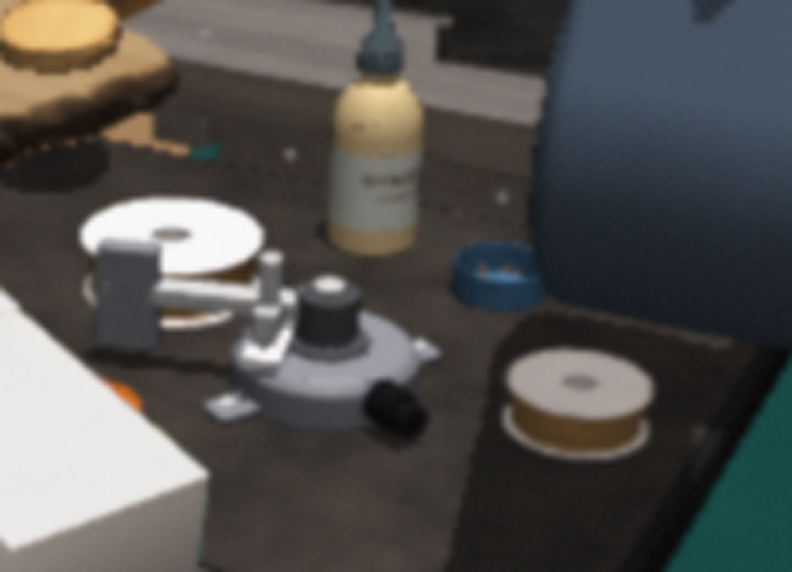

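View pics/s2.png

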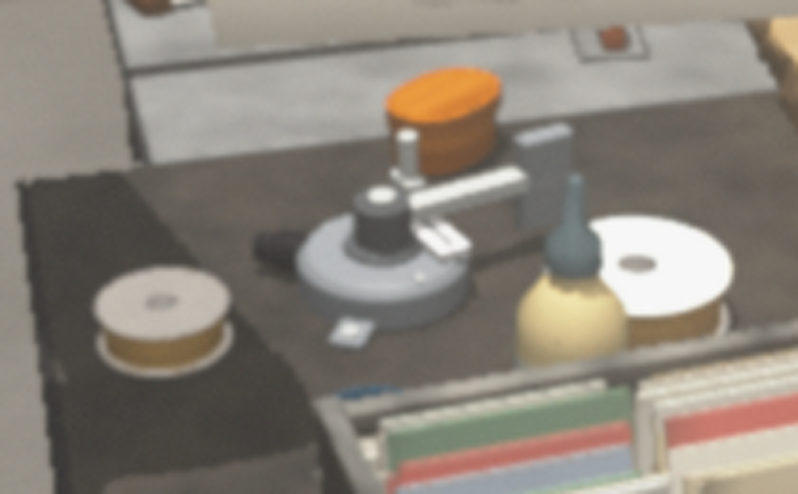

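```bash
cat > m.py <<'E'
from h import *
a=load('scene0');b=load('side0')
A=lambda x,y,z:hit(a,270+x/4.4,160+y/4.4,z)[:2].round(4)
B=lambda x,y,z:hit(b,230+x/3.8,220+y/3.8,z)[:2].round(4)
print('hub',A(329,285,.06),B(382,196,.06))
print('hub lo',A(329,345,.026),B(382,245,.026))
print('paddle top',A(130,243,.072),B(545,133,.072))
print('post top',A(270,257,.082),B(407,134,.082))
print('reel C',A(172,236,.034),B(638,265,.034))
print('reel L/R',A(80,238,.034),A(264,238,.034),B(734,268,.034))
print('sm reel',A(580,382,.034),B(162,303,.034),A(506,385,.034),A(654,385,.034))
print('bottle base',A(372,238,0),'nozzle',B(575,178,.16))
print('tin top',A(498,258,.021),B(368,392,.021))
print('box top',B(444,96,.042),'LR',B(386,105,.042),B(503,88,.042))
for (x,y) in [(175,185),(213,179),(316,264),(272,277),(316,290),(272,302)]:
    print('fence sc',x,y,*[hit(a,x,y,z)[:2].round(3) for z in (0,.05,.1)])
for (x,y) in [(446,191),(446,222),(287,207),(287,236)]:
    print('fence sd',x,y,*[hit(b,x,y,z)[:2].round(3) for z in (0,.05,.1,.15)])
# crates front edge
for (x,y) in [(316,325),(480,298),(238,268),(250,385)]: print(x,y,*[hit(b,x,y,z)[:2].round(3) for z in (0,.1)])
for (x,y) in [(390,304),(445,238),(320,290)]: print(x,y,*[hit(a,x,y,z)[:2].round(3) for z in (0,.1)])
E
python3 m.py
```

```text
hub [ 0.464  -0.2486] [ 0.466  -0.2534]
hub lo [ 0.4619 -0.2477] [ 0.4661 -0.2495]
paddle top [ 0.5669 -0.2205] [ 0.5702 -0.2241]
post top [ 0.4855 -0.221 ] [ 0.4877 -0.2239]
reel C [ 0.5926 -0.3157] [ 0.5958 -0.3207]
reel L/R [ 0.6372 -0.287 ] [ 0.5452 -0.3395] [ 0.6458 -0.3373]
sm reel [ 0.3283 -0.2577] [ 0.3342 -0.2948] [ 0.3598 -0.2362] [ 0.2945 -0.273 ]
bottle base [ 0.5201 -0.4427] nozzle [ 0.5203 -0.4393]
tin top [ 0.4266 -0.4083] [ 0.4283 -0.3869]
box top [ 0.54   -0.1005] LR [ 0.5012 -0.1037] [ 0.5795 -0.0989]
fence sc 175 185 [ 1.098 -0.372] [ 0.999 -0.273] [ 0.9   -0.174]
fence sc 213 179 [ 1.03  -0.474] [ 0.938 -0.365] [ 0.845 -0.256]
fence sc 316 264 [ 0.486 -0.15 ] [ 0.446 -0.073] [0.407 0.005]
fence sc 272 277 [ 0.541 -0.057] [0.496 0.012] [0.451 0.08 ]
fence sc 316 290 [ 0.437 -0.058] [0.403 0.011] [0.368 0.079]
fence sc 272 302 [0.492 0.021] [0.452 0.081] [0.411 0.142]
fence sd 446 191 [0.97  0.293] [0.913 0.168] [0.856 0.043] [ 0.798 -0.082]
fence sd 446 222 [0.869 0.058] [ 0.82  -0.049] [ 0.771 -0.155] [ 0.721 -0.261]
fence sd 287 207 [0.448 0.293] [0.433 0.168] [0.417 0.043] [ 0.402 -0.082]
fence sd 287 236 [0.417 0.082] [ 0.404 -0.026] [ 0.391 -0.134] [ 0.378 -0.243]
316 325 [ 0.412 -0.357] [ 0.387 -0.503]
480 298 [ 0.776 -0.345] [ 0.692 -0.493]
238 268 [ 0.275 -0.071] [ 0.271 -0.263]
250 385 [ 0.266 -0.51 ] [ 0.264 -0.632]
390 304 [ 0.291 -0.083] [0.249 0.059]
445 238 [ 0.267 -0.42 ] [ 0.23  -0.212]
320 290 [ 0.43  -0.062] [0.362 0.076]
```

The isolator axis is at about (0.465,-0.251) with +y at about 15.5°. The 104 mm reel is at about (0.594,-0.318), the bottle at (0.52,-0.441) and the box at (0.54,-0.10). Next I go up and over, then turn so the jaws lie along world x.

```bash
python3 -m inch '{"dp":[[-35,0,0],[-35,0,0],[0,-17.3,-28.7],[0,-17.3,-28.7],[0,-17.3,-28.7],[0,-17.3,-28.7],[0,-17.3,-28.7],[0,-17.3,-28.7],[0,-17.3,-28.7],[0,-17.3,-28.7],[0,-17.3,-28.7],[0,-17.3,-28.7],[0,-17.3,-28.7],[0,-17.3,-28.7],[0,-17.3,-28.7],[0,-17.3,-28.7]],"yaw":[0,0,0,0,0,0,0,0,0,0,0,0,0,0,0,0]}' 0
python3 -m inch '{"dp":[[0,0,0],[0,0,0],[0,0,0],[0,0,0],[0,0,0],[0,0,0],[0,0,0],[0,0,0],[0,0,0],[0,0,0],[0,0,0],[0,0,0]],"yaw":[-7,-7,-7,-7,-7,-7,-7,-7,-7,-7,-6.7,0]}'
python3 -c "
from h import *
for n in ['scene','side','wrist']: cap(n,n+'1')
s=bot.read_state();print(s['position'],s['tcp_rot'].round(3),s['joint_positions'],s['force'])"
```

```text
time_s: 1.48
position: [0.4798, -0.2787, 0.3033]
tcp_rot: [[-0.0, 0.23, -0.973], [0.0, -0.973, -0.23], [-1.0, -0.0, 0.0]]
force: [-0.2, -0.4, 0.5]
opening: 0.006
time_s: 2.48
position: [0.4788, -0.2801, 0.3032]
tcp_rot: [[-0.001, 1.0, 0.002], [0.001, 0.002, -1.0], [-1.0, -0.001, -0.001]]
force: [-0.4, 0.5, 0.1]
opening: 0.004
[ 0.47891137 -0.28011556  0.30335406] [[-0.     1.    -0.003]
 [ 0.    -0.003 -1.   ]
 [-1.    -0.    -0.   ]] [-4.18649409e+01  2.04102031e+01  8.72357891e+01  1.37884566e-03
  7.23817976e+01 -4.16945596e+01] [ 0.40275168 -0.40562228  0.06551885]
```

View pics/wrist1.png

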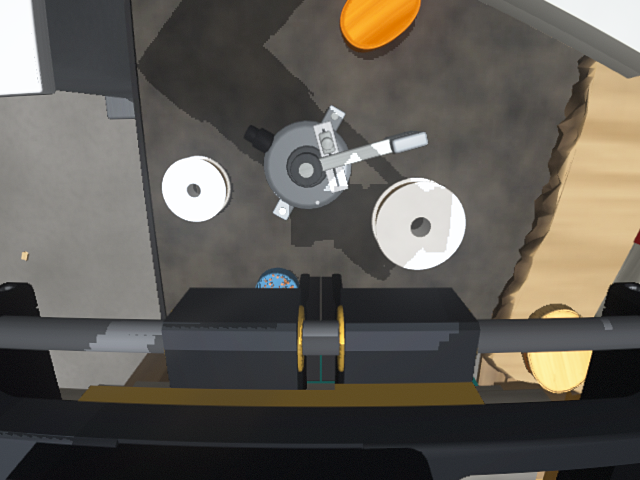

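View pics/side1.png

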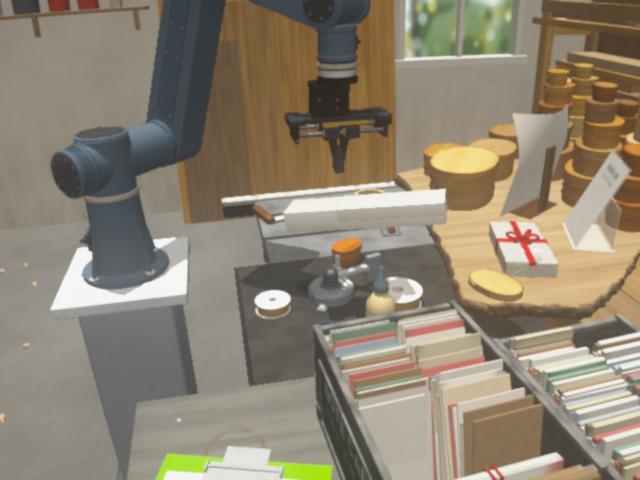

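View pics/scene1.png

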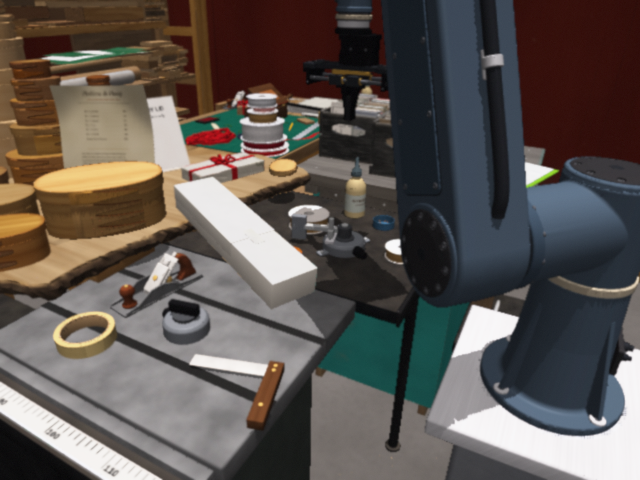

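Wrist view: hub (306,169), post (326,143), paddle (408,141), reel (420,224), board edge from (580,70) to (510,290), fence at upper right.

```bash
python3 -c "
from h import *
w=load('wrist1')
print(w['pose'].round(3))
H=lambda n,u,v,z:print(n,hit(w,u,v,z)[:2].round(4))
H('hub',306,169,.06);H('pad',408,141,.072);H('post',326,143,.082);H('reel',420,224,.034);H('box',382,12,.042)
for p in [(580,70),(560,150),(535,220),(510,290)]: H('board0',*p,0);H('board.03',*p,.03)
for p in [(490,0),(625,77)]:
  for z in (.05,.1,.15,.2): H('fence%.2f'%z,*p,z)
b=load('side1');a=load('scene1')
for z in (.05,.1,.15):
  H('f',560,40,z)
  print(proj(b,[*hit(w,490,0,z)[:2],z]),proj(b,[*hit(w,625,77,z)[:2],z]),proj(a,[*hit(w,490,0,z)[:2],z]),proj(a,[*hit(w,625,77,z)[:2],z]))
"
```

```text
[[ 1.    -0.003 -0.002  0.479]
 [-0.003 -0.96  -0.28  -0.203]
 [-0.001  0.28  -0.96   0.454]
 [ 0.     0.     0.     1.   ]]
hub [ 0.4642 -0.2482]
pad [ 0.565  -0.2195]
post [ 0.4845 -0.221 ]
reel [ 0.5927 -0.3138]
box [ 0.5402 -0.0954]
board0 [ 0.7792 -0.1388]
board.03 [ 0.7594 -0.143 ]
board0 [ 0.7674 -0.2308]
board.03 [ 0.7484 -0.229 ]
board0 [ 0.7483 -0.3177]
board.03 [ 0.7305 -0.3101]
board0 [ 0.7292 -0.4131]
board.03 [ 0.7127 -0.3992]
fence0.05 [ 0.6446 -0.0839]
fence0.10 [ 0.6242 -0.0987]
fence0.15 [ 0.6037 -0.1134]
fence0.20 [ 0.5833 -0.1282]
fence0.05 [ 0.7986 -0.1502]
fence0.10 [ 0.7591 -0.1568]
fence0.15 [ 0.7196 -0.1633]
fence0.20 [ 0.68   -0.1699]
f [ 0.7207 -0.1179]
[386.0441976  234.80719182] [454.55682216 238.8913779 ] [237.66050237 239.43471138] [202.23632206 214.54890863]
f [ 0.6908 -0.1285]
[380.23815162 219.42186983] [441.80844408 222.82039846] [248.21011425 217.98289735] [215.22928208 197.50640296]
f [ 0.661 -0.139]
[374.08209108 203.13665487] [428.3245362  205.86577301] [259.1961075  195.68899035] [229.07111518 179.39220771]
```

```bash
python3 -m inch '{"dp":[[0,24.5,1],[0,24.5,1],[0,0,0],[0,0,0],[0,0,0],[0,0,0],[36,0,0],[36,0,0],[36,0,0],[36,0,0],[36,0,0],[30,0,0],[0,0,0],[0,0,0]],"yaw":[0,0,6.75,6.75,6.75,6.75,0,0,0,0,0,0,0,0]}' 0
python3 -c "
from h import *
for n in ['scene','side','wrist']: cap(n,n+'2')
"
```

```text
time_s: 3.8
position: [0.5271, -0.2816, 0.0921]
tcp_rot: [[-0.003, 0.89, -0.455], [0.003, -0.455, -0.89], [-1.0, -0.004, -0.001]]
force: [-0.2, 0.0, 0.7]
opening: 0.006
```

View pics/wrist2.png

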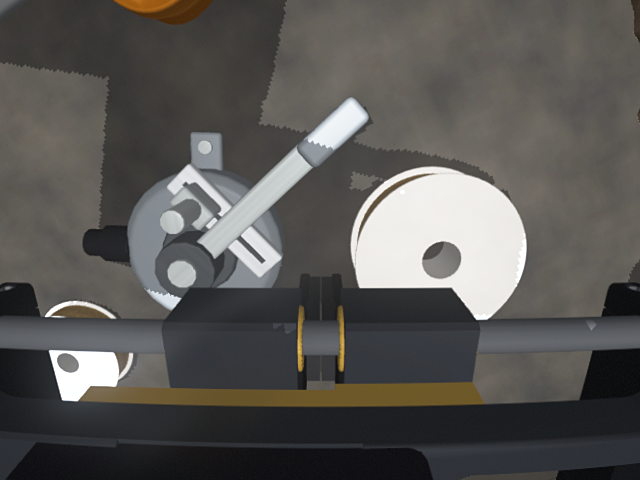

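View pics/side2.png

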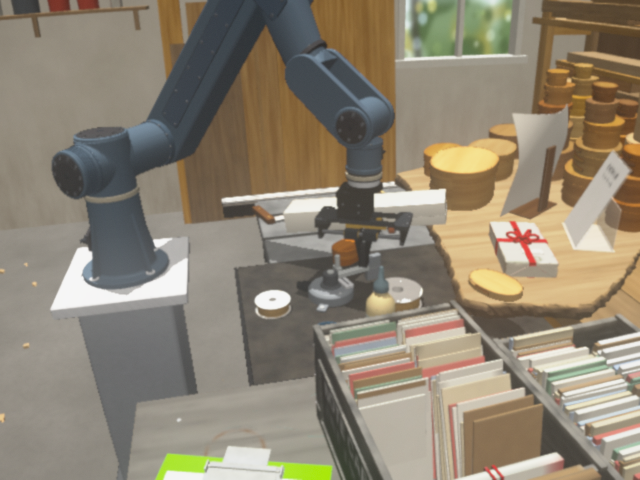

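The fingers sit between the housing (right edge about 282,245) and the reel (left edge about 352,245). I'll check the gap before descending.

```bash
python3 -c "
from h import *
w=load('wrist2')
H=lambda n,u,v,z:print(n,hit(w,u,v,z)[:2].round(4))
H('hub',182,275,.06);H('reelhole',441,260,.034);H('reelL',360,255,.034);H('reelR',526,248,.034)
H('pad tip',352,100,.072);H('pad tip2',371,118,.072);H('post',172,222,.082);H('bar',300,160,.051)
print(proj(w,[.528,-.282,.034]),proj(w,[.528+.011*.89,-.282-.011*.455,.022]))
"
```

```text
hub [ 0.4645 -0.2497]
reelhole [ 0.5932 -0.3168]
reelL [ 0.5515 -0.2918]
reelR [ 0.6423 -0.3337]
pad tip [ 0.5813 -0.2121]
pad tip2 [ 0.5855 -0.2226]
post [ 0.4862 -0.2219]
bar [ 0.5473 -0.2259]
[316.86572178 258.1408512 ] [334.71788014 251.52053681]
```

```bash
python3 -m inch '{"dp":[[20,0,0],[20,0,0],[19,0,0],[0,0,0]],"yaw":[0,0,0,0]}' 0
python3 -m inch '{"dp":[[0,6,0],[0,6,0],[0,6,0],[0,6,0],[0,0,0]],"yaw":[0,0,0,0,0]}'
python3 -c "
from h import *
cap('wrist','wrist3')
"
```

```text
time_s: 4.28
position: [0.5275, -0.2819, 0.034]
tcp_rot: [[-0.001, 0.891, -0.455], [0.001, -0.455, -0.891], [-1.0, -0.002, -0.0]]
force: [-0.4, 1.0, -1.3]
opening: 0.009
time_s: 4.7
position: [0.5514, -0.2944, 0.036]
tcp_rot: [[0.003, 0.891, -0.454], [-0.002, -0.454, -0.891], [-1.0, 0.004, 0.001]]
force: [-0.2, 0.4, -0.6]
opening: 0.005
```

View pics/wrist3.png

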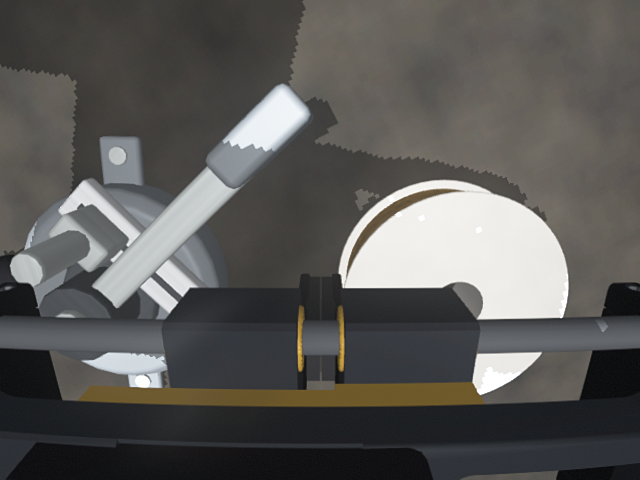

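Contact is smooth and the reel has moved with the fingers. I'll continue, slightly lower.

```bash
python3 -m inch '{"dp":[[1,6,0],[1,6,0],[1,6,0],[0,6,0],[0,6,0],[0,6,0],[0,5,0],[0,0,0]],"yaw":[0,0,0,0,0,0,0,0]}'
python3 -c "
from h import *
for n in ['scene','side','wrist']: cap(n,n+'4')
crop('side4',230,200,450,350,3.6,'s4')
"
```

```text
time_s: 5.42
position: [0.5878, -0.313, 0.0316]
tcp_rot: [[0.003, 0.891, -0.454], [-0.002, -0.454, -0.891], [-1.0, 0.003, 0.0]]
force: [1.1, 0.7, 0.6]
opening: 0.006
```

View pics/wrist4.png

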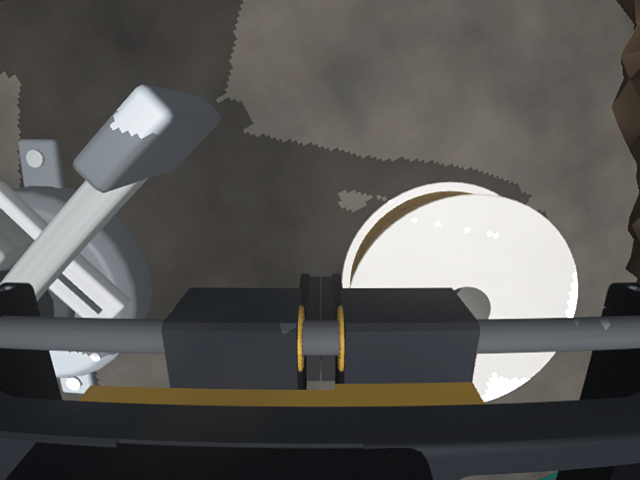

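View pics/s4.png

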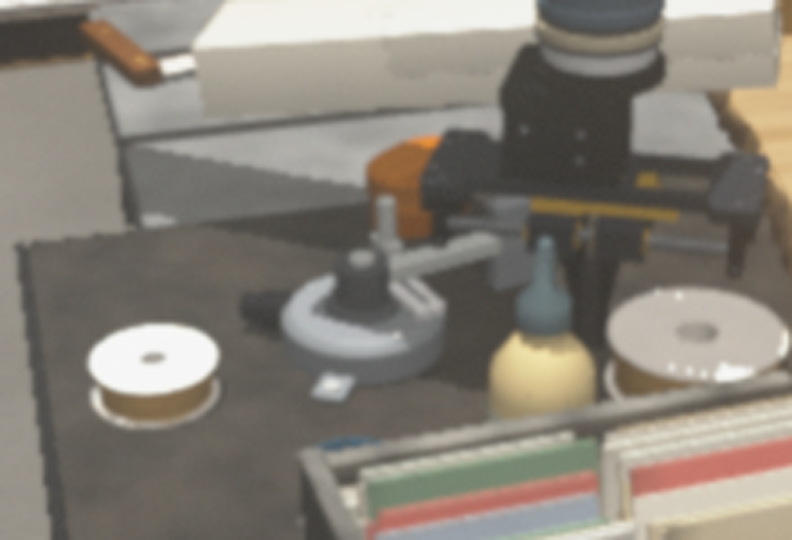

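```bash
python3 -c "
from h import *
w=load('wrist4');b=load('side4')
H=lambda n,u,v,z:print(n,hit(w,u,v,z)[:2].round(4))
r=hit(b,230+697/3.6,200+332/3.6,.034)[:2];print('reel side',r,np.hypot(*(r-[.4647,-.2497])))
H('reel R',578,287,.034);H('reel hole right',490,298,.034);H('board',640,250,0);H('board',640,250,.03);H('board',616,110,.03)
"
```

```text
reel side [ 0.64422691 -0.34408083] 0.20282419496908574
reel R [ 0.6921 -0.3552]
reel hole right [ 0.6546 -0.3413]
board [ 0.7463 -0.3768]
board [ 0.7258 -0.3548]
board [ 0.7309 -0.2909]
```

```bash
python3 -m inch '{"dp":[[0,4,0],[0,4,0],[0,0,0],[0,-8,0],[0,-8,0],[-40,0,0],[-40,0,0],[-20,0,0],[0,0,0]],"yaw":[0,0,0,0,0,0,0,0,0]}'
python3 -c "
from h import *
s=bot.read_state();p=s['position'];R=s['tcp_rot'];C=np.array([.4647,-.2497])
cap('scene','scene5');c=cap('wrist','wrist5')
t=[.5571,-.190,.033];print((R.T@(np.array(t)-p)*1000).round(1))
prev=None
ay,az=np.radians(-27),np.radians(-117)
for th,g,Rr in [(15.4,8,.105),(15.4,0,.105),(5,0,.106),(-5,0,.107),(-15,0,.108),(-25,0,.11),(-35,0,.112),(-45,0,.112)]:
    t=np.radians(th);pd=t-np.pi/2
    sup=15*abs(np.cos(pd-ay))+11*abs(np.cos(pd-az))
    q=C+Rr*np.array([np.cos(t),np.sin(t)])+(7+sup+g)/1000*np.array([-np.sin(t),np.cos(t)])
    if prev is not None: d=q-prev;print(th,q.round(4),'dy %.1f dz %.1f'%(1000*(d@[np.cos(ay),np.sin(ay)]),1000*(d@[np.cos(az),np.sin(az)])))
    prev=q
"
```

```text
time_s: 6.32
position: [0.5811, -0.3099, 0.1375]
tcp_rot: [[0.008, 0.891, -0.454], [-0.006, -0.454, -0.891], [-1.0, 0.011, 0.002]]
force: [0.7, 0.3, 0.7]
opening: 0.009
[103.5 -76.9 -96.1]
15.4 [ 0.5592 -0.1975] dy 5.4 dz 5.9
5 [ 0.5682 -0.2163] dy 16.5 dz 12.7
-5 [ 0.5733 -0.2363] dy 13.6 dz 15.5
-15 [ 0.5744 -0.2575] dy 10.6 dz 18.4
-25 [ 0.5722 -0.2794] dy 8.0 dz 20.5
-35 [ 0.5679 -0.2976] dy 4.4 dz 18.1
-45 [ 0.5595 -0.3133] dy -0.3 dz 17.8
```

View pics/wrist5.png

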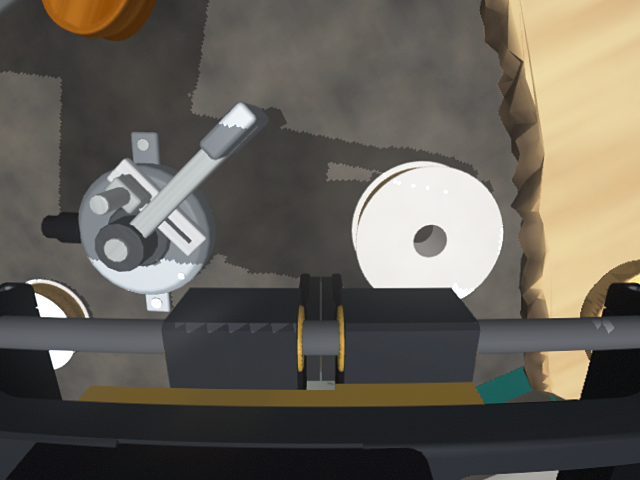

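The reel (hole at 430,240) is lying flat, clear of the board. Now to the north side of the paddle.

```bash
python3 -m inch '{"dp":[[0,-19.2,-24],[0,-19.2,-24],[0,-19.2,-24],[0,-19.2,-24],[0,0,0],[30,0,0],[20,0,0],[0,0,0]],"yaw":[0,0,0,0,0,0,0,0]}'
python3 -c "
from h import *
c=load('wrist5');r=hit(c,430,240,.034)[:2];print('reel',r,np.hypot(*(r-[.4647,-.2497])))
s=bot.read_state();p=s['position'];R=s['tcp_rot'];print((R.T@(np.array([.5571,-.19,.033])-p)*1000).round(1))
cap('wrist','wrist6')
"
```

```text
time_s: 7.08
position: [0.55, -0.1855, 0.0767]
tcp_rot: [[-0.01, 0.891, -0.454], [0.005, -0.454, -0.891], [-1.0, -0.011, -0.0]]
force: [-0.6, -0.1, -0.7]
opening: 0.002
reel [ 0.64791514 -0.3445469 ] 0.2063097731910606
[43.6  8.9  0.8]
```

View pics/wrist6.png

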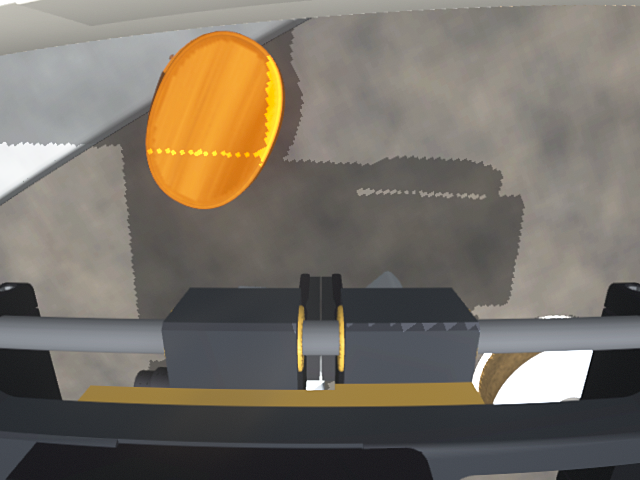

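```bash
python3 -m inch '{"dp":[[0,0,0],[0,0,0]],"yaw":[0,0]}'
python3 -c "
from h import *
c=load('wrist6')
s=bot.read_state();p=s['position'];R=s['tcp_rot'];print((R.T@(np.array([.5571,-.19,.033])-p)*1000).round(1))
for u,v in [(205,208),(160,180),(260,170)]: print(hit(c,u,v,.042)[:2])
"
```

```text
time_s: 7.3
position: [0.5543, -0.1882, 0.082]
tcp_rot: [[0.001, 0.891, -0.455], [-0.0, -0.455, -0.891], [-1.0, 0.001, 0.0]]
force: [0.3, 0.2, 0.0]
opening: 0.008
[49.   3.3  0.3]
[ 0.51479095 -0.12662921]
[ 0.5019983  -0.10416843]
[ 0.5487911 -0.1227999]
```

```bash
python3 -m inch '{"dp":[[25,2,0],[23,0,0],[0,0,0],[0,0,0]],"yaw":[0,0,0,0]}'
python3 -m inch '{"dp":[[0,5.4,5.9],[0,8.2,6.3],[0,8.3,6.4],[0,6.8,7.8],[0,6.8,7.7],[0,0,0]],"yaw":[0,0,0,0,0,0]}'
python3 -c "
from h import *
cap('wrist','wrist7');cap('side','side7');crop('side7',230,200,450,350,3.6,'s7')
"
```

```text
time_s: 7.63
position: [0.5554, -0.1886, 0.0336]
tcp_rot: [[-0.001, 0.891, -0.455], [0.001, -0.455, -0.891], [-1.0, -0.001, -0.0]]
force: [0.4, -0.5, 0.2]
opening: 0.007
time_s: 8.13
position: [0.5738, -0.2386, 0.0343]
tcp_rot: [[0.004, 0.89, -0.456], [-0.003, -0.456, -0.89], [-1.0, 0.005, 0.001]]
force: [0.0, 1.0, 0.5]
opening: 0.008
```

View pics/s7.png

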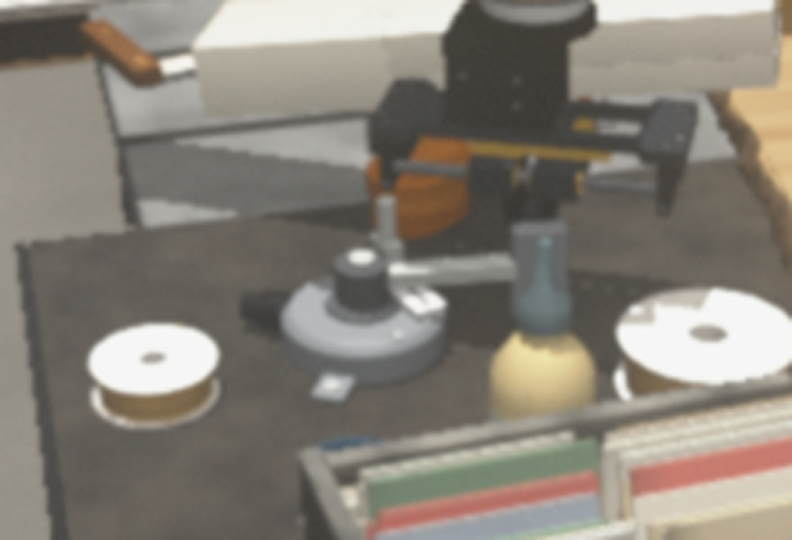

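View pics/wrist7.png

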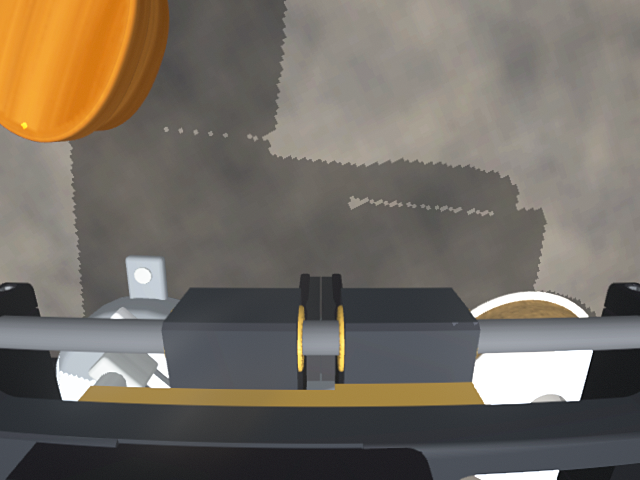

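The lever has started to turn and stays clear of the reel. I'll continue the arc.

```bash
python3 -m inch '{"dp":[[0,5.3,9.2],[0,5.3,9.2],[0,4,10.2],[0,4,10.3],[0,2.2,9],[0,2.2,9.1],[0,0,0]],"yaw":[0,0,0,0,0,0,0]}'
python3 -c "
from h import *
cap('wrist','wrist8');cap('side','side8');crop('side8',230,200,450,350,3.6,'s8')
"
```

```text
time_s: 8.82
position: [0.5666, -0.2998, 0.0338]
tcp_rot: [[0.002, 0.89, -0.456], [-0.003, -0.456, -0.89], [-1.0, 0.003, 0.001]]
force: [0.4, -0.7, 0.0]
opening: 0.004
```

View pics/s8.png

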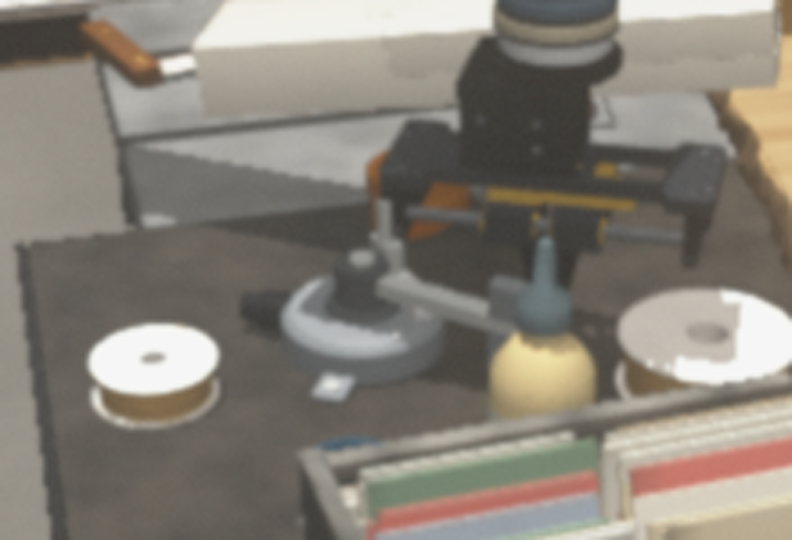

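View pics/wrist8.png

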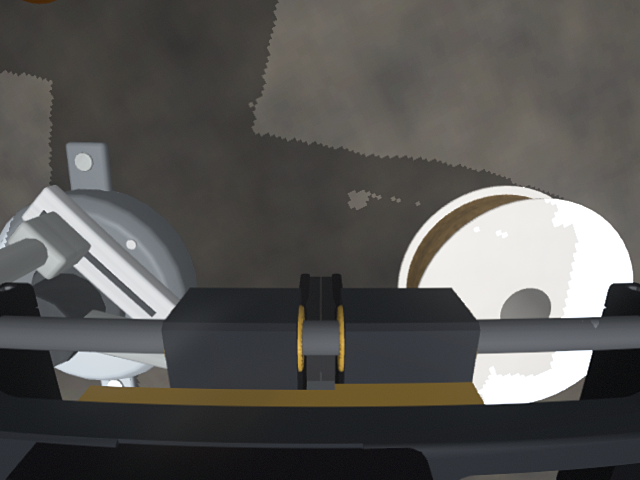

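```bash
python3 -m inch '{"dp":[[0,0,6],[0,0,6],[0,0,6],[0,0,6],[0,-0.5,6],[0,0,0],[0,0,0]],"yaw":[0,0,0,0,0,0,0]}'
python3 -c "
from h import *
cap('wrist','wrist9');cap('side','side9');crop('side9',230,200,450,350,3.6,'s9')
"
```

```text
time_s: 9.5
position: [0.5522, -0.3233, 0.0336]
tcp_rot: [[0.0, 0.89, -0.455], [0.0, -0.455, -0.89], [-1.0, 0.0, -0.0]]
force: [-0.2, 0.2, -0.4]
opening: 0.004
```

View pics/s9.png

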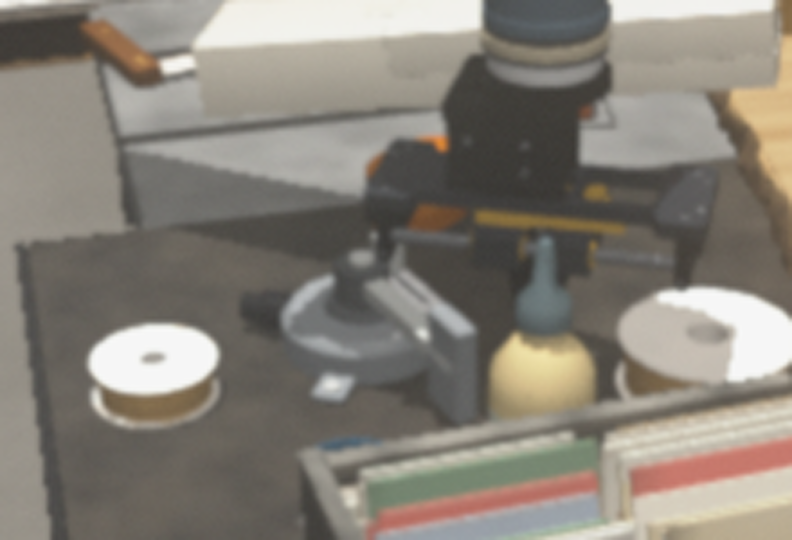

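The lever has snapped over to off. I'll rise, turn to face the push direction and look.

```bash
python3 -m inch '{"dp":[[-40,0,0],[-40,0,0],[-40,0,0],[0,0,-35],[0,-20,-35],[0,-20,-35],[0,0,0],[0,0,0],[0,0,0],[0,0,0],[0,0,0],[0,0,0],[0,0,0],[0,0,0]],"yaw":[0,0,0,0,0,0,-7.1,-7.1,-7.1,-7.1,-7.1,-7,0,0]}'
python3 -c "
from h import *
cap('wrist','wrist10');cap('side','side10');cap('scene','scene10');crop('side10',230,200,450,350,3.6,'s10')
s=bot.read_state();p=s['position'];R=s['tcp_rot'];print((R.T@(np.array([.478,-.196,.076])-p)*1000).round(1))
"
```

```text
time_s: 10.77
position: [0.5645, -0.2108, 0.1535]
tcp_rot: [[-0.0, 0.964, 0.264], [0.0, 0.264, -0.964], [-1.0, -0.0, -0.0]]
force: [-0.3, 0.1, -0.2]
opening: 0.009
[ 77.5 -79.4 -37.4]
```

View pics/wrist10.png

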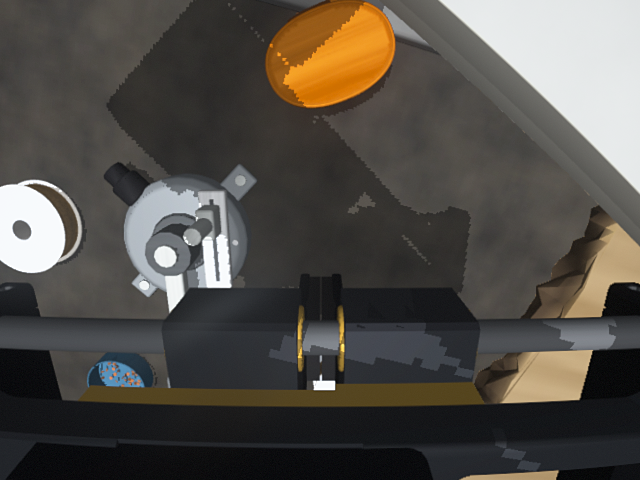

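View pics/s10.png

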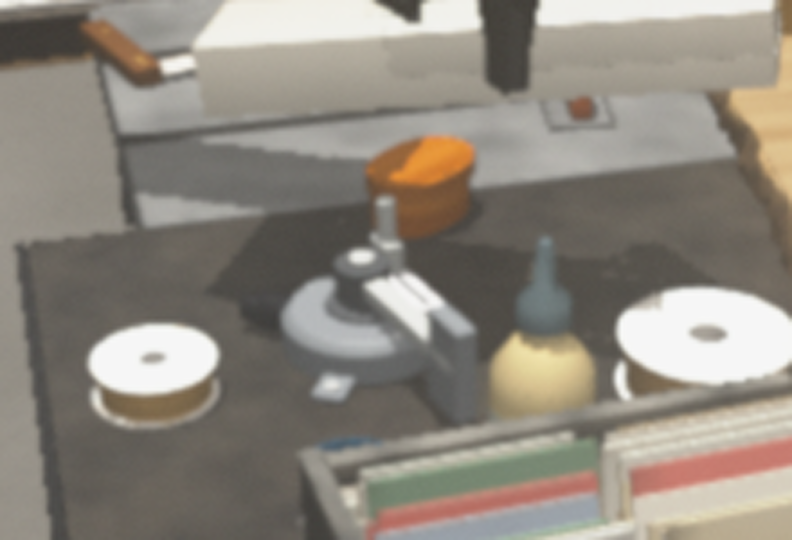

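```bash
python3 -m inch '{"dp":[[0,-26.5,-12.5],[0,-26.5,-12.5],[0,-26.5,-12.5],[0,0,0],[0,0,0],[0,0,0]],"yaw":[0,0,0,0,0,0]}'
python3 -c "
from h import *
w=load('wrist10');print('post',hit(w,193,237,.082)[:2])
s=bot.read_state();p=s['position'];R=s['tcp_rot'];print((R.T@(np.array([.478,-.196,.076])-p)*1000).round(1))
cap('wrist','wrist11')
cap('scene','scene11');crop('scene11',290,170,430,290,5,'s11')
"
```

```text
time_s: 11.42
position: [0.4789, -0.197, 0.154]
tcp_rot: [[0.002, 0.964, 0.266], [-0.001, 0.266, -0.964], [-1.0, 0.002, 0.002]]
force: [0.1, -0.2, -0.2]
opening: 0.009
post [ 0.48659282 -0.22137213]
[78.  -0.8 -1.3]
```

View pics/s11.png

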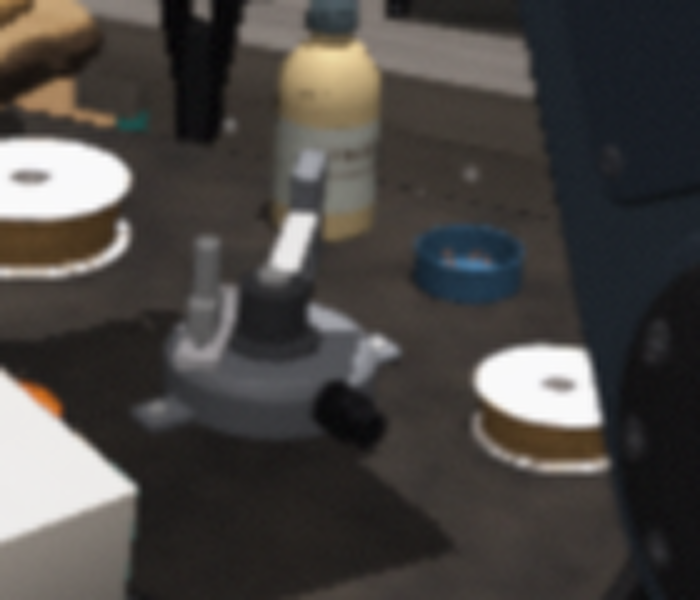

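View pics/wrist11.png

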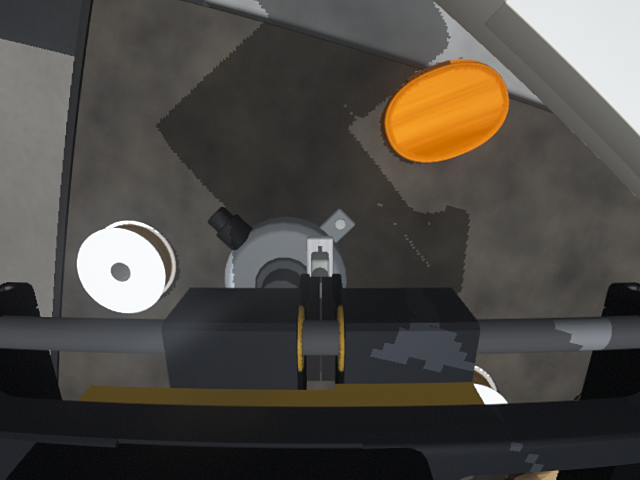

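```bash
python3 -m inch '{"dp":[[0,0,-3],[39,0,0],[38,0,0],[0,0,0],[0,0,0]],"yaw":[0,0,0,0,0]}'
python3 -m inch '{"dp":[[0,0,6],[0,0,6],[0,0,6],[0,0,6],[0,0,6],[0,0,0]],"yaw":[0,0,0,0,0,0]}'
python3 -c "
from h import *
s=bot.read_state();print(s['position'],s['force'])
cap('side','side12');crop('side12',230,200,450,350,3.6,'s12')
"
```

```text
time_s: 11.93
position: [0.476, -0.1923, 0.0746]
tcp_rot: [[-0.005, 0.964, 0.267], [0.004, 0.267, -0.964], [-1.0, -0.004, -0.005]]
force: [0.1, 0.0, 0.6]
opening: 0.004
time_s: 12.43
position: [0.4861, -0.2242, 0.0778]
tcp_rot: [[0.003, 0.964, 0.266], [-0.003, 0.266, -0.964], [-1.0, 0.002, 0.003]]
force: [0.2, 0.8, 1.0]
opening: 0.003
[ 0.48614818 -0.22421307  0.07779612] [0.16774079 0.77378234 0.9888941 ]
```

View pics/s12.png

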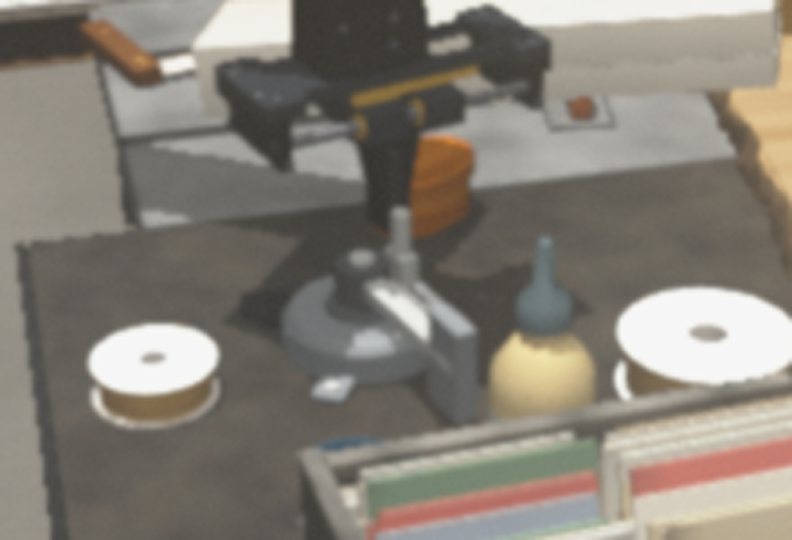

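```bash
python3 -m inch '{"dp":[[0,0,6],[0,0,6],[0,0,6],[0,0,4],[0,0,0],[0,0,0]],"yaw":[0,0,0,0,0,0]}'
python3 -m inch '{"dp":[[0,0,2],[0,0,1],[0,0,0]],"yaw":[0,0,0]}'
python3 -m inch '{"dp":[[0,0,1],[0,0,1],[0,0,0]],"yaw":[0,0,0]}'
```

```text
time_s: 12.98
position: [0.4914, -0.2444, 0.0764]
tcp_rot: [[0.001, 0.964, 0.267], [-0.001, 0.267, -0.964], [-1.0, 0.001, 0.001]]
force: [1.2, 0.4, -0.4]
opening: 0.002
time_s: 13.23
position: [0.4918, -0.2462, 0.0764]
tcp_rot: [[-0.0, 0.964, 0.267], [0.0, 0.267, -0.964], [-1.0, 0.0, -0.0]]
force: [0.6, 0.6, -0.5]
opening: 0.009
time_s: 13.48
position: [0.4923, -0.2482, 0.0764]
tcp_rot: [[-0.0, 0.964, 0.267], [0.0, 0.267, -0.964], [-1.0, -0.0, -0.0]]
force: [1.0, 2.3, -0.1]
opening: 0.004
```

```bash
python3 -m inch '{"dp":[[0,0,1],[0,0,1],[0,0,0]],"yaw":[0,0,0]}'
python3 -m inch '{"dp":[[0,0,1],[0,0,1],[0,0,0]],"yaw":[0,0,0]}'
python3 -c "
from h import *
s=bot.read_state();print(s['position'],s['force'])"
```

```text
time_s: 13.73
position: [0.4928, -0.2501, 0.0764]
tcp_rot: [[-0.0, 0.964, 0.267], [0.001, 0.267, -0.964], [-1.0, -0.0, -0.001]]
force: [-0.1, 2.5, -0.7]
opening: 0.007
time_s: 13.98
position: [0.4928, -0.2503, 0.0764]
tcp_rot: [[-0.002, 0.964, 0.266], [0.004, 0.266, -0.964], [-1.0, -0.001, -0.004]]
force: [1.4, 6.7, 2.1]
opening: 0.004
[ 0.49278643 -0.25026578  0.07640859] [1.44226374 6.73137883 2.13234608]
```

The TCP has stopped advancing and the force is rising, so this is probably the end stop. I'll press a little more to confirm.

```bash
python3 -m inch '{"dp":[[0,0,1],[0,0,1],[0,0,0],[0,0,0]],"yaw":[0,0,0,0]}'
python3 -m inch '{"dp":[[0,0,-6],[0,0,-10],[0,0,-10],[-40,0,0],[-40,0,0],[-40,0,0],[0,0,-30],[0,0,-30],[0,0,0],[0,0,0]],"yaw":[0,0,0,0,0,0,0,0,0,0]}'
python3 -c "
from h import *
for n in ['scene','side','wrist']: cap(n,n+'13')
crop('side13',230,200,450,350,3.6,'s13');crop('scene13',290,170,430,290,5,'t13')
"
```

```text
time_s: 14.32
position: [0.4928, -0.2505, 0.0764]
tcp_rot: [[-0.003, 0.964, 0.266], [0.006, 0.266, -0.964], [-1.0, -0.001, -0.007]]
force: [1.2, 10.8, 3.0]
opening: 0.005
time_s: 15.15
position: [0.47, -0.1697, 0.1969]
tcp_rot: [[-0.0, 0.963, 0.269], [-0.001, 0.269, -0.963], [-1.0, -0.0, 0.0]]
force: [0.4, 0.0, -0.2]
opening: 0.006
```

View pics/s13.png

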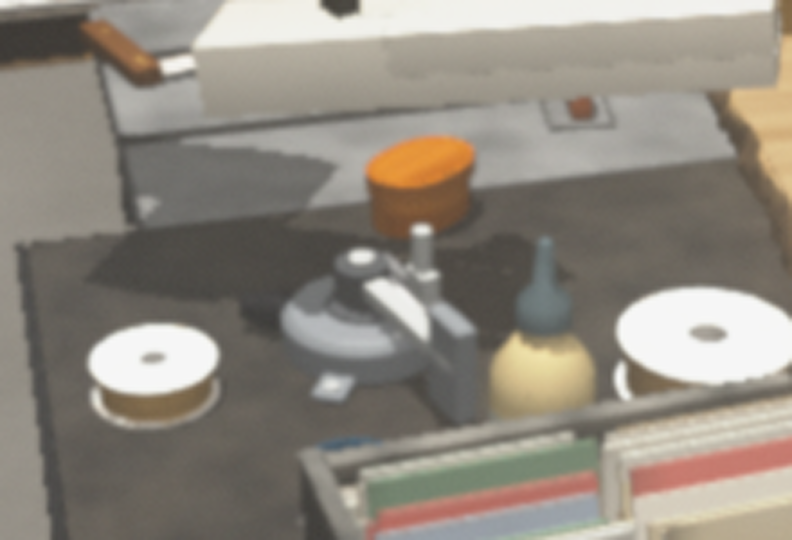

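View pics/t13.png

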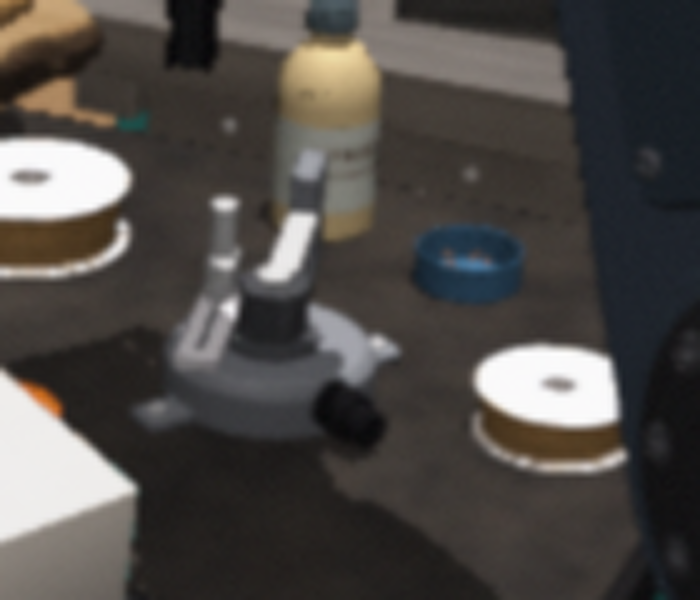

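View pics/wrist13.png

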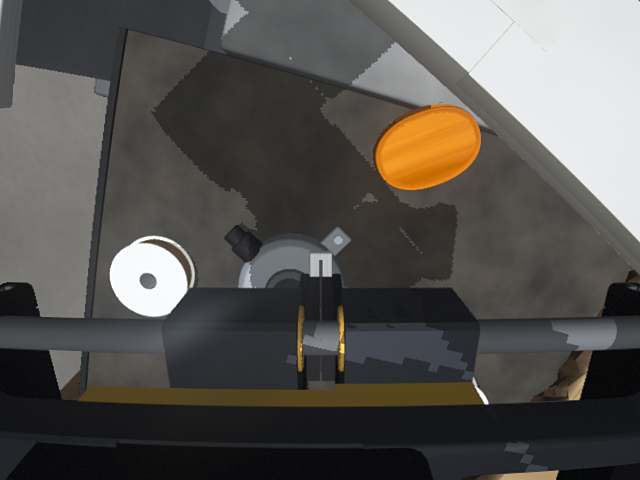

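```bash
python3 -c "
from h import *
a=load('scene13');b=load('side13')
A=lambda x,y,z:hit(a,290+x/5,170+y/5,z)[:2]
B=lambda x,y,z:hit(b,230+x/3.6,200+y/3.6,z)[:2]
C=np.array([.4647,-.2497]);t=np.radians(15.3);ey=np.array([np.cos(t),np.sin(t)]);ex=np.array([ey[1],-ey[0]])
f=lambda q:(q,((q-C)@ex).round(4),((q-C)@ey).round(4))
print('post',f(A(224,204,.082)),f(B(423,230,.082)))
print('paddle',f(A(312,158,.072)),f(B(452,318,.072)))
r=B(708,333,.034);print('reel',r,np.hypot(*(r-C)))
r=A(31,177,.034);print('reel',r,np.hypot(*(r-C)))
print('bottle',A(324,228,0),B(545,240,.16),'hub',f(B(362,258,.06)))
"
```

```text
post (array([ 0.49728881, -0.26350425]), np.float64(0.0219), np.float64(0.0278)) (array([ 0.49986682, -0.26890016]), np.float64(0.0278), np.float64(0.0289))
paddle (array([ 0.49372215, -0.35845684]), np.float64(0.1126), np.float64(-0.0007)) (array([ 0.49462204, -0.35542689]), np.float64(0.1099), np.float64(0.001))
reel [ 0.64995552 -0.34676691] 0.20914490496399663
reel [ 0.6477207  -0.34621278] 0.20690890391311723
bottle [ 0.51547812 -0.43369378] [ 0.52061438 -0.43870649] hub (array([ 0.46600427, -0.25375533]), np.float64(0.0043), np.float64(0.0002))
```

```bash
python3 -m inch '{"dp":[[0,0,0],[0,0,0],[0,0,0],[0,0,0],[0,0,0],[0,0,0]],"yaw":[0,0,0,0,0,0]}'; python3 -c "
from rig import bot
print(bot.hand_in())"
```

```text
time_s: 15.8
position: [0.4709, -0.1713, 0.1965]
tcp_rot: [[-0.0, 0.964, 0.267], [0.0, 0.267, -0.964], [-1.0, -0.0, -0.0]]
force: [-0.8, -0.9, 0.1]
opening: 0.004
the job is handed in; nothing more can be done
None
```

The saw is locked out as asked, and I handed the job in at 15.8 s with the gripper in free air.

- **Reel:** I pushed the 104 mm reel away with the closed fingers. It lies flat with its centre about 207–209 mm from the isolator's axis, where 180 mm counts as clear. That was done before I touched the lever.
- **Lever:** I pushed the paddle clockwise from the side until it snapped over to off by itself. The last pictures put it along the isolator's +x to within about 1 mm. It stayed clear of the reel in every picture.
- **Locking slide:** I pushed the post until it stopped moving while the force rose to about 11 N, which I take as the end stop. The two cameras put the post at x = +22 mm and +28 mm. They disagree by the calibration error, but their average is close to the +24 mm expected at home.
- **Left alone:** The arm kept away from the glue bottle, tack tin, oval box and small isolator. The bottle, tin and box stand where they were in the last pictures. I never went near the small isolator and did not look at it again at the end.

No check failed.

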